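Re-pin the closer of the battery quarantine box and hold its sprung lid at the clip

TASK

The spring closer on the quarantine box has come unpinned: while the lid is shut, push the green-headed pin through the closer's fork and the lid's lug until its head sits fully home against the fork. Then lift the yellow lid against the spring until the black stud on its side is level with the red clip on the white quadrant, and stay there: finish with the gripper still holding the lid steady at the clip, so that I can slip the damaged cells in. Leave the clip as it is set, and the drill pack, the probe and the cells where they lie.

Things in the scene. Friction and masses are not known exactly. Their poses are not given: they have to be found in the camera images.
- quarantine_box: grey sheet-steel box, bolted down, 220 (x) x 240 (y) x 130 mm high, walls 3 mm; origin at the centre of its underside; its x axis points from the front (towards the robot) to the hinged back, y to its left, z up. Its yaw varies within about 15 degrees. The closer is on its right (-y) side, the quadrant on its left (+y) side
- lid_hinge (a point): middle of the lid's hinge axis, which runs along the box's y at the back, 134 mm above the table, 105 mm behind the box's centre; axes as the box
- lid (a joint): angle of the yellow steel lid (240 mm wide, 4 mm thick, about 0.55 kg) about the hinge in rad: 0 is shut and flat, grows as the front edge rises; free up to 1.1. It falls shut when let go; with the closer pinned, the spring too pulls it shut
- handle (a point): centre of the lid's handle, a black round bar 12 mm thick parallel to the hinge, on a post near each end (98 mm clear between); the bar's centre is 43 mm above the lid's top face, 190 mm in front of the hinge axis and 45 mm above it when shut. Moves with the lid; axes those of the box when shut. With the closer pinned, holding the lid takes some 6 to 16 N here
- stud (a point): point on the black index stud (8 mm thick, sticking out 28 mm from the lid's left edge), 162 mm from the hinge axis; moves with the lid
- clip (a joint): angle of the red clip on the quadrant about the lid's hinge in rad, set somewhere between 0.35 and 0.70 and clamped stiffly; the stud is level with the clip when the lid's angle equals this value
- mark (a point): tip of the red clip's tooth (clip 22 x 12 x 12 mm on the white quadrant rail at the box's left side), 162 mm from the hinge axis: the stud point meets this point at the right angle
- fork_face (a point): centre of the pin hole's mouth, on the outer (right-hand, -y of the box) face of the closer's steel fork. Its y axis is the hole's axis, parallel to the box's y; the pin goes in towards +y. Hole 12 mm with a 1.5 mm bevel. About 116 mm above the table, 155 mm to the right of the box's centre and 5 mm behind it; the space outside it is clear. Fork and lug holes line up while the lid is shut
- lug_hole (a point): centre of the 12 mm hole in the lid's lug (8 mm thick) between the fork's two cheeks (6 mm thick, 24 mm wide), 11.5 mm in from fork_face when lined up; the stack is 23 mm from outer to inner face, then 12 mm free to the box's wall. Moves with the lid
- pin_head (a point): the pin's grip: centre of its square green head, 24 x 24 mm across and 32 mm long along the pin. The pin (90 g) lies flat on the mat, axis 12 mm above it; its x axis points along the pin from head to tip, at the start roughly towards +y within about 35 degrees. Steel shank 10 mm thick, 30 mm long, its last 5 mm tapered to 4 mm
- pin_shoulder (a point): centre of the head's flat face from which the shank springs, 16 mm from pin_head towards the tip; fully home, it touches fork_face. Axes as pin_head
- pack_mid (a point): middle of the blue drill battery pack, 120 x 76 x 61 mm, loose, standing left of the box; leave alone
- probe_mid (a point): middle of the orange voltage probe, 160 x 22 x 18 mm, loose, lying to the left, nearer the robot than the pack; leave alone
- cells_mid (a point): middle of a grey rack with three silver cells lying in it, 78 x 66 x 22 mm, loose, to the right of and behind the pin; leave alone
Mind the look-alikes: they are no part of the job. Of the things like the part that bears pin_head, leave any that is blue, orange or pink; of the rest the smaller one is meant.

How it is judged:
By the outcome, as a careful person would: the job done as asked, in the order asked, and still so for the second after the job is handed in, while the arm keeps its last pose, push and grip.
It also fails if it takes over 56 s, if anything falls off the work surface, if the arm or the gripper's body presses on something with over 40 N, if the wrist force passes 120 N, or if a joint passes its speed limit or range.

ROBOT

A 6-joint arm with a two-finger parallel gripper is mounted at the origin on the work surface. World frame = base frame: x ahead of the robot, y to its left, z up, the work surface at z = 0. Lengths are in m, angles in rad, forces in N, time in s.
With the tool pointing down it reaches from about 0.225 to 0.875 m from the base axis. Payload 3.4 kg.
Tool frame: the origin (TCP) lies between the finger pads; the fingertips stand 17 mm ahead of it and the grasp point (between the pads) lies 2 mm behind it; z points along the fingers, y is the line along which they close (so a half turn about z gives the same grasp; the last joint's range is limited). The gripper opens to 85 mm and grips with 20 to 120 N. Pads are 22 mm wide; open, the fingers measure 114 mm over their backs; the gripper's body (76 mm by 85 mm) begins 54 mm behind the grasp point. The pads swing forward as they close: fully open they stand 13 mm farther back than shut.
Start: joints at [-1.367, 0.276, 1.505, -0, 1.361, -0.121], TCP at [0.183, -0.545, 0.248] pointing down, gripper open.
Joint ranges: [-2.89, 2.89], [-0.75, 2.08], [0.22, 2.7], [-1.18, 4.32], [0.11, 2.71], [-2.7, 2.7]. Speed limits (rad/s): [2.57, 2.57, 3.14, 3.14, 3.14, 3.14].

INTERFACE

Orientations are given as a rotation vector (axis times angle).
In Python, from plant import readout, viewer, workorder gives the robot as it stands.
- The arm moves only by the tool apply_moves, never from a script. Its argument "commands" is a list of rows, each a list of 3 entries, a list of its own where there are three numbers: the opening, from 0 (shut) to 1 (fully open), then the shift along the tool's x, y, z in cm, then the turn about the tool's z in rad. A call has 1 to 10 rows; each row shifts and turns the commanded pose from where the row before left it, along the tool's axes as they then stand; what a row does not reach is not made up. A row lasts 1/10 s, in which the tool goes at most 50 mm and 8.59 degrees, less where a joint would pass 70% of its speed; a pose out of reach is approached as far as the arm can. A call is refused whole if a number of a shift passes 5 or a number of a turn 0.15, either way. A call with a gripper value outside its range is refused whole. The fingers move at their own pace and stop on an object; the grip force is fixed at half the most. Time passes only in rows, so rows that do not move let the fingers close. It gives the time, the measured TCP pose, the force and the opening at its end, in the units of the state.
- readout.read_state(): the state, without advancing time (a new reading comes with each control period).
- viewer.camera(name): name is "side" or "top" or "wrist"; returns a dict with "color" (400x640x3 uint8, red, green, blue), "K" (3x3 intrinsics, pixels), "k1" (the pictures are not rectified: a ray, as slopes to the right and down, at radius r is drawn at 1 + k1 r^2 times it, then the intrinsics apply), "R" (3x3) and "t" (3): a world point X has camera coordinates R X + t. Camera axes: x right, y down, z forward; pixel columns grow to the right and rows downward; lengths in m; the calibration is good to about 2 mm. A picture is of the moment at which its call begins. There is no depth.
- workorder.sign_off(): hands the job in, once; it reports no verdict.
The state is a dict: "time": time; "joint_positions": joint angles; "joint_velocities": joint speeds; "joint_efforts": joint torques, N m; "position": TCP position; "eef_rot": TCP orientation; "contact_force": force on the tool from outside, world axes, zero at the start; "ft_torque": the same for the moment, N m; "opening": opening from 0.0 (shut) to 1.0 (fully open).
Only numpy, scipy, OpenCV 4.12 (cv2) and the standard library are available. Lean on these libraries where they do the work, as an engineer would, in place of code of your own. Each camera call takes 0.05 s, during which the arm holds its last target. There are 200 camera calls.

## Working session

There is one attempt and no reset: what is moved stays moved. The work goes in short steps, Python scripts to look and compute and a tool call to move; the robot and the scene stay as the last step left them, time stands still between calls to the robot, and variables do not carry over. Pictures are saved under pics/ and viewed, on a budget of 10 in all, crops included, one or two more only if the job needs it, and the job is handed in when it is done.

Besides the shell and the picture viewer there is one more tool, called after ">>>" as name(argument=value, ...) on one line, values as JSON. apply_moves: Moves the arm, as the interface text tells. Its arguments: {"type":"object","properties":{"commands":{"type":"array"}},"required":["commands"]}

```bash
ls; mkdir -p pics; cat > h.py <<'E'
import numpy as np, cv2
from scipy.spatial.transform import Rotation as Ro
from plant import readout, viewer, workorder
def grab(n,f=None):
    c=viewer.camera(n)
    if f: cv2.imwrite('pics/'+f,cv2.cvtColor(c['color'],cv2.COLOR_RGB2BGR))
    return c
def ray(c,u,v):
    K=np.array(c['K']);R=np.array(c['R']);t=np.array(c['t'])
    d=np.array([(u-K[0,2])/K[0,0],(v-K[1,2])/K[1,1]]);s=d.copy()
    for _ in range(20): s=d/(1+c['k1']*(s@s))
    return -R.T@t, R.T@np.array([s[0],s[1],1])
def onz(c,u,v,z):
    o,d=ray(c,u,v); return o+d*(z-o[2])/d[2]
def tri(r1,r2):
    (o1,d1),(o2,d2)=r1,r2
    A=np.stack([d1,-d2],1); s=np.linalg.lstsq(A,o2-o1,rcond=None)[0]
    p,q=o1+d1*s[0],o2+d2*s[1]; return (p+q)/2,np.linalg.norm(p-q)
def proj(c,X):
    K=np.array(c['K']);p=np.array(c['R'])@X+np.array(c['t']);s=p[:2]/p[2]; s=s*(1+c['k1']*(s@s))
    return K[0,0]*s[0]+K[0,2],K[1,1]*s[1]+K[1,2]
E
python3 - <<'E'
from h import *
import pickle
s=readout.read_state(); print({k:np.round(v,3) for k,v in s.items()})
for n in ['side','top','wrist']:
    c=grab(n,n+'0.png'); pickle.dump(c,open(n+'0.pkl','wb')); print(n,-np.array(c['R']).T@c['t'],c['K'][0][0],c['k1'])
E
```

```text
pics
{'time': np.float64(0.0), 'joint_positions': array([-1.367,  0.277,  1.506,  0.   ,  1.361, -0.121]), 'joint_velocities': array([-0.001, -0.   , -0.001, -0.   ,  0.001, -0.002]), 'joint_efforts': array([ 2.0000e-03, -4.1678e+01, -2.4581e+01, -0.0000e+00,  1.1000e-02,
       -0.0000e+00]), 'position': array([ 0.183, -0.544,  0.247]), 'eef_rot': array([-3.098, -0.508,  0.   ]), 'contact_force': array([-0.588, -1.048,  0.326]), 'ft_torque': array([-0.003, -0.026,  0.046]), 'opening': np.float64(1.003)}
side [ 0.39085462 -0.69923182  0.77405452] 363.075666385737 -0.0739287795472844
top [ 0.48250724 -0.05899426  1.24307528] 426.6930509121654 -0.03863099689672663
wrist [ 0.25447197 -0.5214439   0.37259791] 276.15707379179173 0.0022873241866835695
```

View pics/top0.png

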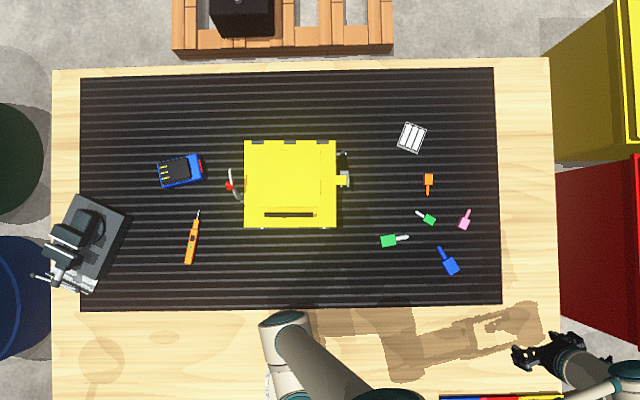

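View pics/side0.png

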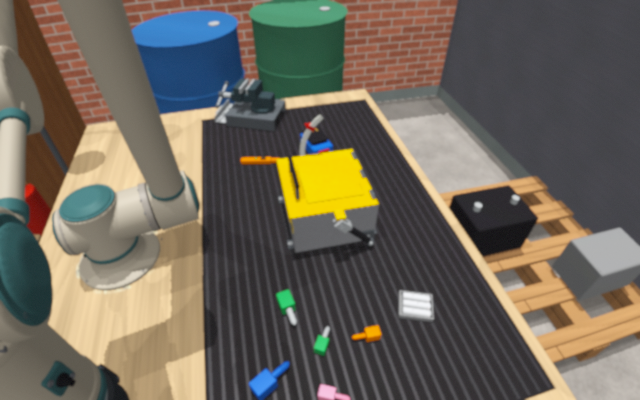

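The smaller green pin is at about (428,219) in the top view, with its tip pointing left and up. The larger green one at (388,240) is the decoy. The box lid is centred near (290,184), the closer is near (343,170), and the red clip is near (229,186).

```bash
python3 - <<'E'
from h import *
import pickle
top=pickle.load(open('top0.pkl','rb'));side=pickle.load(open('side0.pkl','rb'))
def masks(c):
    h=cv2.cvtColor(c['color'],cv2.COLOR_RGB2HSV);return h
h=masks(top)
def comps(m,mn=8):
    n,l,s,ce=cv2.connectedComponentsWithStats(m.astype(np.uint8));return [(s[i],ce[i],l==i) for i in range(1,n) if s[i][4]>=mn]
g=(h[...,0]>50)&(h[...,0]<80)&(h[...,1]>120)&(h[...,2]>60)
for s,ce,_ in comps(g):
    if 360<ce[0]<480: print('green top',s,ce,onz(top,*ce,.02))
y=(h[...,0]>20)&(h[...,0]<35)&(h[...,1]>150)&(h[...,2]>120)
for s,ce,m in comps(y,2000):
    if ce[0]>500: continue
    mm=cv2.morphologyEx(m.astype(np.uint8),cv2.MORPH_OPEN,np.ones((25,25)))
    cnt=max(cv2.findContours(mm,0,1)[0],key=cv2.contourArea); r=cv2.minAreaRect(cnt); b=cv2.boxPoints(r)
    print('lid',r); 
    for p in b: print(p,onz(top,*p,.136))
r=((h[...,0]<8)|(h[...,0]>172))&(h[...,1]>150)&(h[...,2]>80)
for s,ce,_ in comps(r,4):
    if 200<ce[0]<260: print('red top',s,ce)
hs=masks(side)
r=((hs[...,0]<8)|(hs[...,0]>172))&(hs[...,1]>150)&(hs[...,2]>80)
for s,ce,_ in comps(r,4):
    if 280<ce[0]<340: print('red side',s,ce)
g=(hs[...,0]>50)&(hs[...,0]<80)&(hs[...,1]>120)&(hs[...,2]>60)
for s,ce,_ in comps(g):
    if ce[1]>280:print('green side',s,ce)
def crop(c,x,y,w,hh,f):
    return cv2.resize(cv2.cvtColor(c['color'],cv2.COLOR_RGB2BGR)[y:y+hh,x:x+w],(w*f,hh*f),interpolation=cv2.INTER_CUBIC)
a=np.hstack([crop(top,320,140,40,60,10),crop(side,320,195,40,60,10)])
cv2.imwrite('pics/fork.png',a)
a=np.hstack([crop(top,210,155,40,60,10),crop(side,290,105,40,60,10)])
cv2.imwrite('pics/clip.png',a)
E
```

```text
green top [423 213  13  13 101] [429.00990099 219.27722772] [ 0.47151619 -0.36806364  0.02      ]
green top [380 234  17  14 180] [387.77777778 240.18888889] [ 0.41436161 -0.24837418  0.02      ]
lid ((290.0, 178.0), (68.0, 92.0), 90.0)
[244. 144.] [0.67958891 0.13861336 0.136     ]
[336. 144.] [ 0.67394253 -0.10223154  0.136     ]
[336. 212.] [ 0.49650872 -0.09819642  0.136     ]
[244. 212.] [0.50146814 0.14099667 0.136     ]
red top [198 159   5  14  29] [200.27586207 165.65517241]
red top [225 181   9  10  58] [228.62068966 185.65517241]
red side [304 122  10   9  35] [308.14285714 125.97142857]
green side [276 289  20  26 316] [284.9335443  300.07911392]
green side [314 335  16  21 229] [320.86026201 344.93886463]
```

View pics/fork.png

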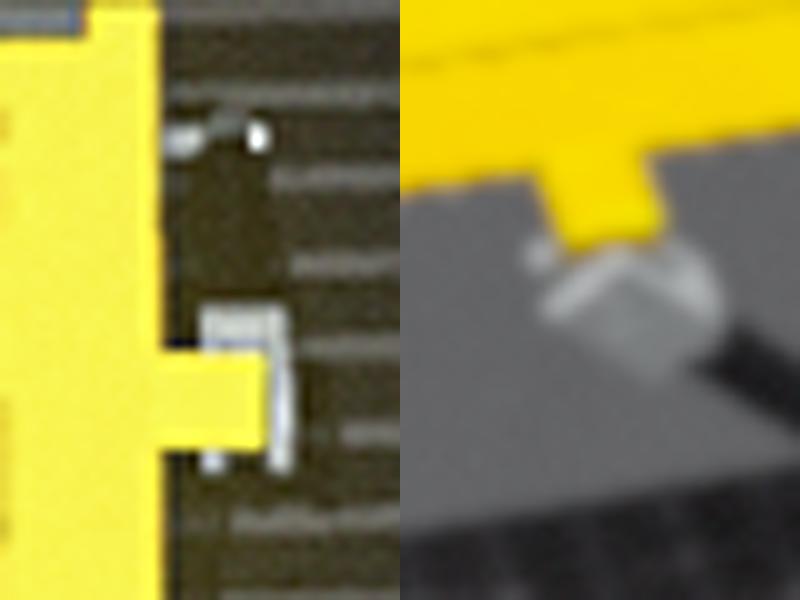

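View pics/clip.png

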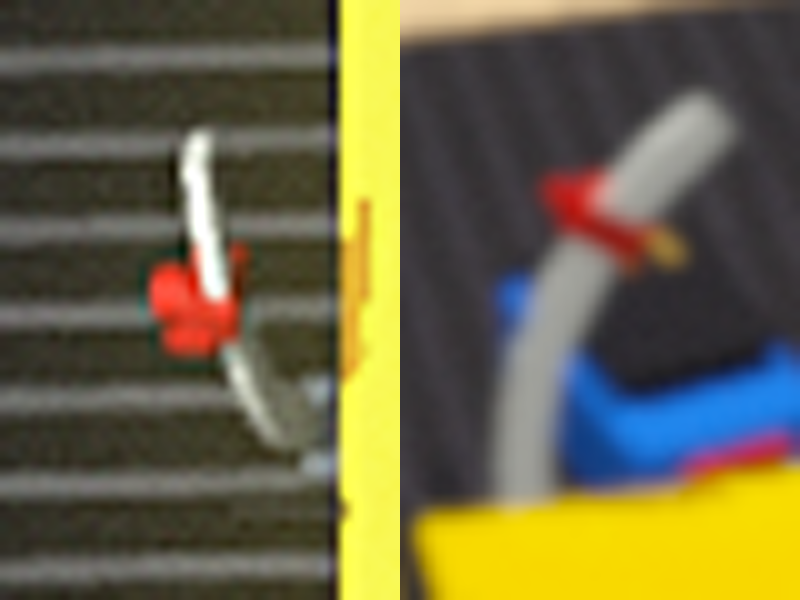

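The fork sits at about (348,179) in the top view, and its hole can't be seen from above. The clip is a red block on the quadrant at about (229,186) top and (308,126) side, with what looks like its tooth at about (233.5,180). Next I'll get rough positions and the tool axes, then hover over the pin.

```bash
python3 - <<'E'
from h import *
import pickle
top,side,w=[pickle.load(open(n+'0.pkl','rb')) for n in ('top','side','wrist')]
s=readout.read_state(); M=Ro.from_rotvec(s['eef_rot']).as_matrix(); print(M.round(3)); 
p=s['position']; print('cam in tool',M.T@(-np.array(w['R']).T@w['t']-p)); print('cam axes in tool\n',(np.array(w['R'])@M).round(3))
print('pin',tri(ray(top,429,219.3),ray(side,320.9,344.9)))
print('pin tip?',onz(top,416.5,211,.012),onz(side,327,330,.012))
print('clip',tri(ray(top,228.6,185.7),ray(side,308.1,126)))
print('fork face top edge',onz(top,349.3,179,.125), 'inner',onz(top,340,179,.125))
print('fork side',tri(ray(top,348.5,179),ray(side,384,226)))
print('handle ends',onz(top,264.5,214,.181),onz(top,313.5,214,.181))
E
```

```text
[[ 0.948  0.319 -0.   ]
 [ 0.319 -0.948  0.001]
 [ 0.    -0.001 -1.   ]]
cam in tool [ 0.07475277  0.00058725 -0.12496797]
cam axes in tool
 [[ 0.001  1.     0.001]
 [-0.957  0.001 -0.29 ]
 [-0.29  -0.     0.957]]
pin (array([ 0.4708109 , -0.36854222,  0.01756111]), np.float64(0.0012552672360457806))
pin tip? [ 0.49605409 -0.33467969  0.012     ] [ 0.49215058 -0.33575465  0.012     ]
clip (array([0.56385212, 0.16216516, 0.22067608]), np.float64(0.0006731619442859159))
fork face top edge [ 0.58253521 -0.13545417  0.125     ] inner [ 0.58306076 -0.11104392  0.125     ]
fork side (array([ 0.62869906, -0.15172304,  0.12481388]), np.float64(0.09867335425618158))
handle ends [0.49465681 0.08163141 0.181     ] [ 0.49213407 -0.04053687  0.181     ]
```

>>> apply_moves(commands=[[1,[4.15,-1.45,1.2],0],[1,[4.15,-1.45,1.2],0],[1,[4.15,-1.45,1.2],0],[1,[4.15,-1.45,1.2],0],[1,[4.15,-1.45,1.2],0],[1,[4.15,-1.45,1.2],0],[1,[4.15,-1.45,1.2],0],[1,[4.15,-1.45,1.2],0],[1,[4.15,-1.45,1.2],0],[1,[4.15,-1.45,1.2],0]])

```text
time: 1.15
position: [0.5317, -0.2737, 0.1276]
eef_rot: [3.1, 0.508, -0.0]
contact_force: [0.2, -0.9, 0.1]
opening: 1.001
```

```bash
cat >> h.py <<'E'
def st():
    s=readout.read_state(); M=Ro.from_rotvec(s['eef_rot']).as_matrix()
    print('t',round(float(s['time']),2),'pos',np.round(s['position'],4),'head',round(float(np.degrees(np.arctan2(M[1,0],M[0,0]))),2),'F',np.round(s['contact_force'],1),'op',round(float(s['opening']),3),'tilt',np.round(M[:,2],3)); return s,M
def todo(target,head=None):
    s,M=st(); d=M.T@(np.array(target)-s['position'])*100
    print('shift cm',d.round(2), 'turn', None if head is None else round(float(np.arctan2(M[1,0],M[0,0])-np.radians(head)),3))
E
python3 - <<'E'
from h import *
import pickle
st(); c=grab('wrist','w1.png'); pickle.dump(c,open('w1.pkl','wb'))
print(proj(c,np.array([.581,-.137,.116])))
E
```

```text
t 1.15 pos [ 0.5317 -0.2737  0.1276] head 18.62 F [ 0.2 -0.9  0.1] op 1.001 tilt [-0. -0. -1.]
(np.float64(67.66453056146813), np.float64(80.16381151826994))
```

View pics/w1.png

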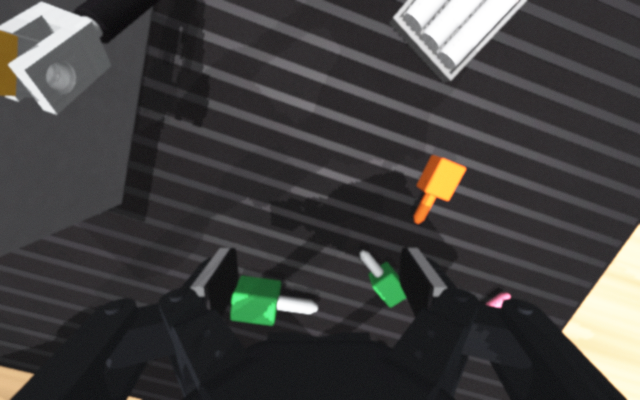

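The fork hole is clearly visible at (61,77). The pin head is at (388,285) with its tip at (364,254), and the larger green decoy is at (256,300).

```bash
python3 - <<'E'
from h import *
import pickle
c=pickle.load(open('w1.pkl','rb'));side=pickle.load(open('side0.pkl','rb'))
for z in(.112,.116,.12): print('hole',z,onz(c,61,77,z))
o,d=ray(c,61,77); print('at y=-.137', o+d*(-.137-o[1])/d[1])
hs=cv2.cvtColor(c['color'],cv2.COLOR_RGB2HSV)
g=((hs[...,0]>50)&(hs[...,0]<80)&(hs[...,1]>120)&(hs[...,2]>60)).astype(np.uint8); g[:,:340]=0
r=cv2.minAreaRect(np.argwhere(g)[:,::-1].astype(np.float32)); print(r, g.sum())
bright=g&(hs[...,2]>140)
m=cv2.moments(g,True); u=(m['m10']/m['m00'],m['m01']/m['m00']); print(u,onz(c,*u,.018))
for t in [(363,254),(364,255),(376,271)]: print('tip/mid',onz(c,*t,.012))
todo([.471,-.3685,.10],55)
E
```

```text
hole 0.112 [ 0.58077343 -0.13063833  0.112     ]
hole 0.116 [ 0.58139815 -0.13404625  0.116     ]
hole 0.12 [ 0.58202286 -0.13745416  0.12      ]
at y=-.137 [ 0.58193961 -0.137       0.11946693]
((387.5768737792969, 285.1153869628906), (41.325164794921875, 28.012361526489258), 56.3099365234375) 919
(388.1479869423286, 286.2513601741023) [ 0.47365377 -0.36613629  0.018     ]
tip/mid [ 0.49580637 -0.33204572  0.012     ]
tip/mid [ 0.49511405 -0.33335501  0.012     ]
tip/mid [ 0.48254943 -0.35098501  0.012     ]
t 1.2 pos [ 0.5363 -0.2688  0.1256] head 18.74 F [ 3.9  2.1 -1.1] op 0.999 tilt [ 0.003  0.005 -1.   ]
shift cm [-9.4   7.35  2.49] turn -0.633
```

>>> apply_moves(commands=[[0.55,[-2.4,1.8,0.5],0],[0.55,[-2.4,1.8,0.5],0],[0.55,[-2.4,1.8,0.5],0],[0.55,[-2.2,1.95,0.5],0],[0.55,[0,0,0.5],-0.127],[0.55,[0,0,0.5],-0.127],[0.55,[0,0,0.5],-0.127],[0.55,[0,0,0.5],-0.127],[0.55,[0,0,0.5],-0.125],[0.55,[0,0,0],0]])

```text
time: 2.2
position: [0.4641, -0.3744, 0.0824]
eef_rot: [-2.787, -1.446, 0.001]
contact_force: [-0.4, 0.5, 1.0]
opening: 0.55
```

```bash
python3 - <<'E'
from h import *
c=grab('wrist','w2.png')
hs=cv2.cvtColor(c['color'],cv2.COLOR_RGB2HSV)
g=((hs[...,0]>50)&(hs[...,0]<80)&(hs[...,1]>120)&(hs[...,2]>60)).astype(np.uint8)
n,l,s,ce=cv2.connectedComponentsWithStats(g)
for i in range(1,n):
    if s[i][4]>100: print(s[i],onz(c,*ce[i],.02))
todo([.471,-.3685,.02],55); print(proj(c,np.array([.471,-.3685,.024])),proj(c,np.array([.4974,-.3308,.012])))
E
```

```text
[  90   68  105   87 5120] [ 0.41577593 -0.24490172  0.02      ]
[ 304  182   36   51 1591] [ 0.47326565 -0.3669092   0.02      ]
t 2.25 pos [ 0.4644 -0.3746  0.0828] head 54.73 F [-0.3  0.7  0.4] op 0.55 tilt [-0.001  0.001 -1.   ]
shift cm [0.87 0.19 6.28] turn -0.005
(np.float64(320.0907224552555), np.float64(213.63661448955222)) (np.float64(320.0651853164595), np.float64(145.65497663152934))
```

View pics/w2.png

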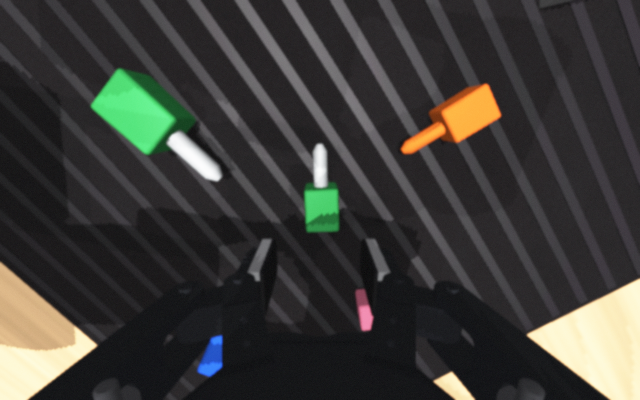

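The view agrees with the estimate: head centred at about (321,207), tip at (320,145), as predicted. I'll go down and grasp.

>>> apply_moves(commands=[[0.55,[0.45,0.1,2.5],0],[0.55,[0.42,0.12,2.5],0],[0.55,[0,0,1.2],0],[0.55,[0,0,0],0],[0.1,[0,0,0],0],[0.1,[0,0,0],0],[0.1,[0,0,0],0],[0.1,[0,0,0],0],[0.1,[0,0,0],0],[0.1,[0,0,0],0]])

```text
time: 3.25
position: [0.4723, -0.3698, 0.0226]
eef_rot: [2.786, 1.446, 0.001]
contact_force: [0.3, 0.7, 6.0]
opening: 0.266
```

```bash
python3 - <<'E'
from h import *
st()
E
```

```text
t 3.25 pos [ 0.4723 -0.3698  0.0226] head 54.87 F [0.3 0.7 6. ] op 0.266 tilt [ 0.002 -0.002 -1.   ]
```

>>> apply_moves(commands=[[0.1,[0,0,-2.5],0],[0.1,[0,0,-3],-0.118],[0.1,[0,0,-3],-0.118],[0.1,[0,0,-2],-0.118],[0.1,[0,0,0],-0.118],[0.1,[0,0,0],-0.118],[0.1,[0,0,0],0]])

```text
time: 3.95
position: [0.4715, -0.3687, 0.1263]
eef_rot: [-2.247, -2.195, 0.0]
contact_force: [-0.4, -0.3, -1.3]
opening: 0.262
```

```bash
python3 - <<'E'
from h import *
todo([.581,-.215,.1276],88.8)
E
```

```text
t 3.95 pos [ 0.4715 -0.3687  0.1263] head 88.67 F [-0.4 -0.3 -1.3] op 0.262 tilt [-0.  0. -1.]
shift cm [15.62 10.59 -0.13] turn -0.002
```

>>> apply_moves(commands=[[0.1,[1,3,0],0],[0.1,[2.2,3,0],0],[0.1,[3,2.5,0],0],[0.1,[3.2,1.4,0],0],[0.1,[3.2,0.5,0],0],[0.1,[3,0.2,-0.1],0],[0.1,[0,0,0],0],[0.1,[0,0,0],0]])

```text
time: 4.75
position: [0.5812, -0.2148, 0.127]
eef_rot: [-2.247, -2.196, 0.001]
contact_force: [-0.1, -0.7, -1.5]
opening: 0.265
```

```bash
python3 - <<'E'
from h import *
c=grab('wrist','w3.png'); st()
import pickle; pickle.dump(c,open('w3.pkl','wb'))
print('hole proj',proj(c,np.array([.5815,-.1365,.118])))
grab('side','s3.png')
E
```

```text
t 4.8 pos [ 0.5812 -0.2157  0.1271] head 88.63 F [-0.3  0.5 -1.2] op 0.263 tilt [-0.    -0.001 -1.   ]
hole proj (np.float64(312.4906681305797), np.float64(105.58411874732788))
```

View pics/w3.png

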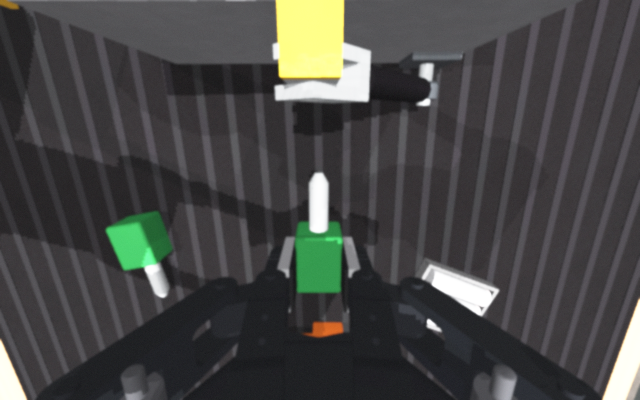

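The pin is held squarely, with its tip at (319,174). The lug tab is centred at column 310.5 with its outer edge at row 77, and the fork's outer edge is at row 100. The axes are about 3 mm apart sideways.

```bash
python3 - <<'E'
from h import *
import pickle
c=pickle.load(open('w3.pkl','rb'));a=pickle.load(open('w1.pkl','rb'))
print('lug',onz(c,310.5,77,.138),onz(c,310,10,.138))
print('pin tip',onz(c,319,174,.1165),'shank root',onz(c,318.5,229,.1165))
print('fork outer top edge',[onz(c,276,97,z).round(4) for z in(.116,.125,.135)])
# hole from w1: match with fork corner in both views
for p1 in [(20,68),(50,110)]:
  for p3 in [(276,99),(276,88)]: print(p1,p3,tri(ray(a,*p1),ray(c,*p3)))
E
```

```text
lug [ 0.58145691 -0.12694844  0.138     ] [ 0.58194673 -0.10496101  0.138     ]
pin tip [ 0.58380067 -0.16878338  0.1165    ] shank root [ 0.5829026  -0.19834263  0.1165    ]
fork outer top edge [array([ 0.5647, -0.1323,  0.116 ]), array([ 0.566 , -0.1329,  0.125 ]), array([ 0.5674, -0.1336,  0.135 ])]
(20, 68) (276, 99) (array([ 0.57496791, -0.13417705,  0.13498443]), np.float64(0.015021465957689821))
(20, 68) (276, 88) (array([ 0.57437004, -0.12966521,  0.13031019]), np.float64(0.014624386055806371))
(50, 110) (276, 99) (array([ 0.56558264, -0.13332973,  0.11968504]), np.float64(0.0008340301527765309))
(50, 110) (276, 88) (array([ 0.56454041, -0.12825393,  0.11395122]), np.float64(0.0002341721099455934))
```

```bash
python3 - <<'E'
import cv2,numpy as np
a=cv2.imread('pics/w1.png')[0:120,0:120]; s=cv2.imread('pics/s3.png')[200:300,310:410]
w=cv2.imread('pics/w3.png')[30:130,250:390]
cv2.imwrite('pics/m.png',np.vstack([np.hstack([cv2.resize(a,(400,300),interpolation=3),cv2.resize(s,(400,300),interpolation=3)]),cv2.resize(w,(800,290),interpolation=3)]))
E
```

```text
(no output)
```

View pics/m.png

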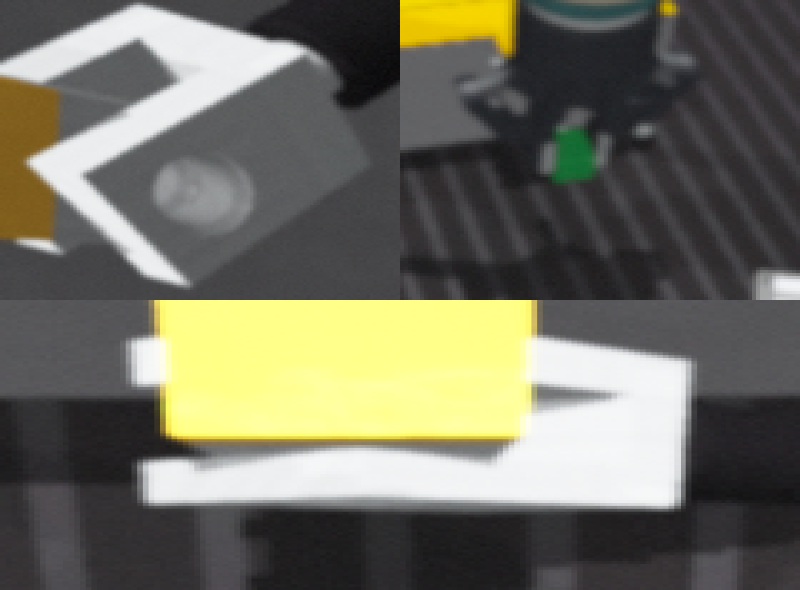

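```bash
python3 - <<'E'
from h import *
import pickle
c=pickle.load(open('w3.pkl','rb'));a=pickle.load(open('w1.pkl','rb'))
for p in [(56.4,114),(25.5,71)]: print(p,tri(ray(a,*p),ray(c,274.5,100.7)))
print(tri(ray(a,110,64),ray(c,370,100.7)),tri(ray(a,91.5,22),ray(c,370,100.7)))
for Y in(-.133,-.135,-.137):
  for p in [(56.4,114),(25.5,71),(110,64),(91.5,22),(61.5,78)]:
    o,d=ray(a,*p); print(p,(o+d*(Y-o[1])/d[1]).round(4))
E
```

```text
(56.4, 114) (array([ 0.56421771, -0.13392489,  0.11705704]), np.float64(0.0003439567335334959))
(25.5, 71) (array([ 0.57418805, -0.13472502,  0.13348008]), np.float64(0.015182708307959423))
(array([ 0.60188648, -0.13743487,  0.09820469]), np.float64(0.019730545133997447)) (array([ 0.60965359, -0.13439416,  0.1024603 ]), np.float64(0.0018257617413610005))
(56.4, 114) [ 0.5641 -0.133   0.116 ]
(25.5, 71) [ 0.5814 -0.133   0.1308]
(110, 64) [ 0.5921 -0.133   0.0854]
(91.5, 22) [ 0.6089 -0.133   0.1003]
(61.5, 78) [ 0.5808 -0.133   0.1145]
(56.4, 114) [ 0.5647 -0.135   0.1183]
(25.5, 71) [ 0.5818 -0.135   0.1329]
(110, 64) [ 0.5922 -0.135   0.0882]
(91.5, 22) [ 0.6087 -0.135   0.1029]
(61.5, 78) [ 0.5812 -0.135   0.1168]
(56.4, 114) [ 0.5654 -0.137   0.1206]
(25.5, 71) [ 0.5821 -0.137   0.1349]
(110, 64) [ 0.5924 -0.137   0.0911]
(91.5, 22) [ 0.6086 -0.137   0.1055]
(61.5, 78) [ 0.5815 -0.137   0.1192]
```

>>> apply_moves(commands=[[0.1,[0,-0.32,0.05],0],[0.1,[1.5,0,0],0],[0.1,[1.5,0,0],0],[0.1,[0.4,0,0],0],[0.1,[0.4,0,0],0],[0.1,[0.4,0,0],0],[0.1,[0,0,0],0]])

```text
time: 5.55
position: [0.5791, -0.1728, 0.1269]
eef_rot: [2.246, 2.196, 0.0]
contact_force: [-0.2, -0.6, -0.7]
opening: 0.264
```

```bash
python3 - <<'E'
from h import *
st();c=grab('wrist','w4.png')
E
```

```text
t 5.55 pos [ 0.5791 -0.1728  0.1269] head 88.72 F [-0.2 -0.6 -0.7] op 0.264 tilt [ 0. -0. -1.]
```

View pics/w4.png

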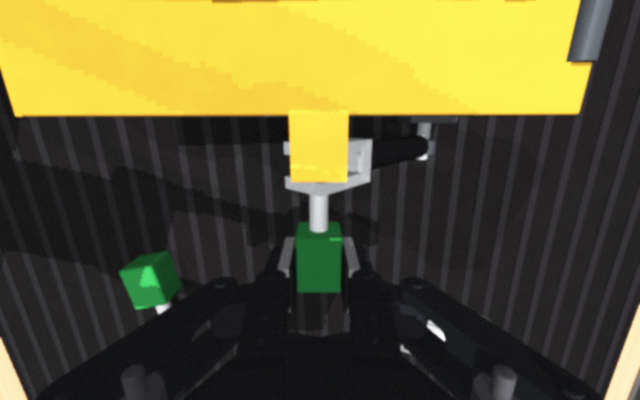

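The pin's tip is already in the fork hole, centred under the lug at column 319, with no contact force. I'll carry on inserting.

>>> apply_moves(commands=[[0.1,[0.5,0,0],0],[0.1,[0.5,0,0],0],[0.1,[0.4,0,0],0],[0.1,[0.3,0,0],0],[0.1,[0,0,0],0]])

```text
time: 6.1
position: [0.5793, -0.1558, 0.1268]
eef_rot: [-2.246, -2.196, 0.0]
contact_force: [1.1, -0.2, -1.9]
opening: 0.261
```

>>> apply_moves(commands=[[0.1,[0.2,0,0],0],[0.1,[0.2,0,0],0],[0.1,[0.1,0,0],0],[0.1,[0,0,0],0]])

```text
time: 6.5
position: [0.5795, -0.1513, 0.1268]
eef_rot: [2.247, 2.196, -0.0]
contact_force: [-0.5, 0.4, -0.7]
opening: 0.266
```

>>> apply_moves(commands=[[0.1,[0.15,0,0],0],[0.1,[0.15,0,0],0],[0.1,[0,0,0],0]])

```text
time: 6.8
position: [0.5796, -0.1501, 0.1269]
eef_rot: [2.244, 2.195, -0.004]
contact_force: [-0.3, -5.3, -0.7]
opening: 0.268
```

>>> apply_moves(commands=[[0.1,[0.2,0,0],0],[0.1,[0.2,0,0],0],[0.1,[0,0,0],0]])

```text
time: 7.1
position: [0.5799, -0.1495, 0.1272]
eef_rot: [2.239, 2.193, -0.011]
contact_force: [-1.3, -13.5, -2.2]
opening: 0.268
```

```bash
python3 - <<'E'
from h import *
st();c=grab('wrist','w5.png')
im=cv2.cvtColor(c['color'],cv2.COLOR_RGB2BGR)[110:310,200:440]; cv2.imwrite('pics/w5c.png',cv2.resize(im,(720,600),interpolation=3))
E
```

```text
t 7.1 pos [ 0.5799 -0.1495  0.1272] head 88.79 F [ -1.3 -13.5  -2.2] op 0.268 tilt [ 0.001 -0.01  -1.   ]
```

View pics/w5c.png

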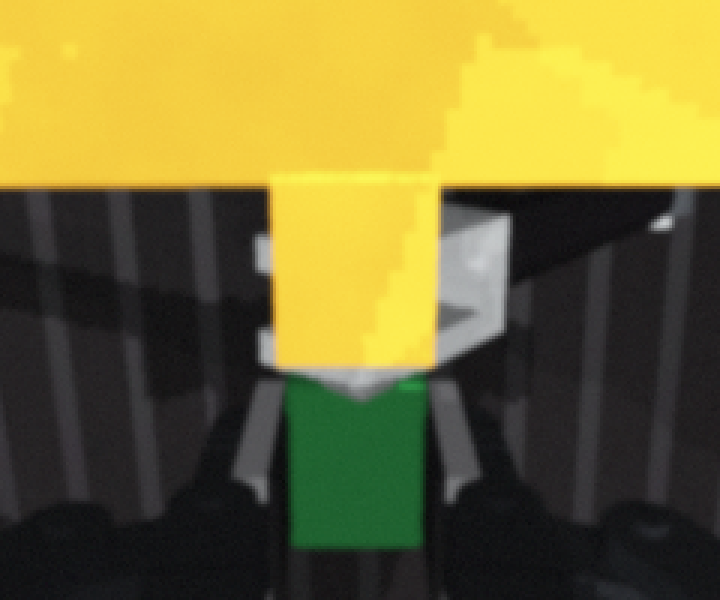

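The head sits flush on the fork: in the crop the fork's corner meets the green head, and a push of 13 N gave no further travel. I'll relax the push, release and retreat upwards.

>>> apply_moves(commands=[[0.1,[-0.35,0,0],0],[0.5,[0,0,0],0],[0.5,[0,0,0],0],[0.5,[0,0,0],0],[0.5,[0,0,-1.5],0],[0.5,[-0.5,0,-3],0],[0.5,[-1,0,-3.5],0],[0.5,[-1,0,-3.5],0],[0.5,[0,0,0],0]])

```text
time: 8.05
position: [0.5819, -0.1744, 0.2475]
eef_rot: [2.24, 2.188, 0.007]
contact_force: [0.3, 0.4, 0.2]
opening: 0.498
```

```bash
python3 - <<'E'
from h import *
import pickle
todo([.492,.02,.25],-1.2)
top=grab('top','t6.png');side=grab('side','s6.png');w=grab('wrist','w6.png')
for n,c in(('top',top),('wrist',w)):
    hs=cv2.cvtColor(c['color'],cv2.COLOR_RGB2HSV)
    g=((hs[...,0]>50)&(hs[...,0]<80)&(hs[...,1]>120)&(hs[...,2]>50)).astype(np.uint8)
    n_,l,s,ce=cv2.connectedComponentsWithStats(g)
    for i in range(1,n_):
        if s[i][4]>40: print(n,s[i],onz(c,*ce[i],.128))
print('expect',proj(w,np.array([.5805,-.150,.128])))
# handle bar ends/dark line in top0
c=pickle.load(open('top0.pkl','rb')); v=cv2.cvtColor(c['color'],cv2.COLOR_RGB2HSV)[...,2]
sub=v[200:226,250:330]; m=(sub<90).astype(np.uint8); ys,xs=np.nonzero(m); 
r=cv2.minAreaRect(np.c_[xs,ys].astype(np.float32)); print(r,len(xs)); print(onz(c,250+xs.mean(),200+ys.mean(),.179))
E
```

```text
t 8.05 pos [ 0.5819 -0.1744  0.2475] head 88.66 F [0.3 0.4 0.2] op 0.498 tilt [ 0.01  -0.005 -1.   ]
shift cm [19.22 -9.44 -0.43] turn 1.568
top [380 234  13  14 124] [ 0.4211018  -0.22567175  0.128     ]
wrist [304 159  28  37 971] [ 0.58042563 -0.15001548  0.128     ]
wrist [ 179  213   40   40 1112] [ 0.46771439 -0.20054664  0.128     ]
expect (np.float64(317.6006857354107), np.float64(176.86050127605748))
((38.499996185302734, 14.5), (46.99999237060547, 2.999999523162842), 0.0) 159
[0.4921209  0.01780835 0.179     ]
```

The pin stays seated: its head is at (0.5804, −0.150) after release, where it should be. Next I'll move over the handle and estimate the clip tooth from the first pictures.

>>> apply_moves(commands=[[0.6,[4,-1.9,0],0],[0.6,[4,-1.9,0],0],[0.6,[4,-1.9,0],0],[0.6,[4,-1.9,0],0],[0.6,[3.2,-1.6,0],0],[0.6,[0,0,0],0],[0.6,[0,0,0],0]])

```text
time: 8.9
position: [0.4905, 0.0221, 0.2407]
eef_rot: [-2.243, -2.198, 0.003]
contact_force: [-0.1, -0.0, 0.1]
opening: 0.601
```

```bash
python3 - <<'E'
from h import *
import pickle
st();w=grab('wrist','w7.png'); pickle.dump(w,open('w7.pkl','wb'))
for dx in(-.006,.006): print('bar edge proj',proj(w,np.array([.4925+dx,.019,.179])))
top,side=[pickle.load(open(n+'0.pkl','rb')) for n in ('top','side')]
for a in [(233.5,180.3),(234,180.3)]:
  for b in [(316.7,129.5),(313.5,131)]:
    X,e=tri(ray(top,*a),ray(side,*b)); print(a,b,X,e,'r',np.hypot(.684-X[0],X[2]-.134),'ang',np.arctan2(X[2]-.134,.684-X[0]))
E
```

```text
t 8.9 pos [0.4905 0.0221 0.2407] head 88.82 F [-0.1 -0.   0.1] op 0.601 tilt [-0.002 -0.    -1.   ]
bar edge proj (np.float64(311.4511396740954), np.float64(226.74073205182555))
bar edge proj (np.float64(327.949079173407), np.float64(226.46098533968063))
(233.5, 180.3) (316.7, 129.5) [0.58156222 0.15092523 0.21302864] 0.007876659408799514 r 0.12937937801582847 ang 0.6571068295785912
(233.5, 180.3) (313.5, 131) [0.57744702 0.15279344 0.20794137] 0.0014290372285483766 r 0.12969527501197084 ang 0.6066472358855824
(234, 180.3) (316.7, 129.5) [0.58134992 0.14953874 0.21393519] 0.007671125814811044 r 0.130102547685395 ang 0.6616271010983789
(234, 180.3) (313.5, 131) [0.57723956 0.15139433 0.20886503] 0.001620460868899821 r 0.13039388426139076 ang 0.6115598043604034
```

View pics/w7.png

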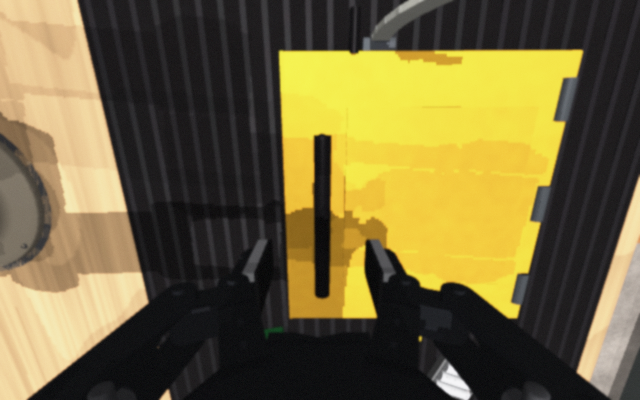

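The bar is centred at column 322, so x is about 0.4945, and it is well between the fingers. The stud can be seen at (353,40). I'll descend and grip.

>>> apply_moves(commands=[[0.6,[0,0.2,2.5],0],[0.6,[0,0.2,2.5],0],[0.6,[0,0,1.4],0],[0.6,[0,0,0],0],[0,[0,0,0],0],[0,[0,0,0],0],[0,[0,0,0],0],[0,[0,0,0],0],[0,[0,0,0],0],[0,[0,0,0],0]])

```text
time: 9.95
position: [0.493, 0.0208, 0.1786]
eef_rot: [-2.244, -2.195, 0.006]
contact_force: [-6.2, -1.6, 4.2]
opening: 0.114
```

```bash
python3 - <<'E'
from h import *
s,M=st()
# arc: bar rel hinge
p0=s['position']; r=.1953; a0=.2326
for th in(.1,.2,.3,.4,.5,.55,.6):
    d=np.array([-(r*np.cos(a0+th)-.190),0,r*np.sin(a0+th)-.045]); d=np.array([d[0],d[0]*-.021,d[2]]); print(th,(M.T@d*100).round(2))
E
```

```text
t 9.95 pos [0.493  0.0208 0.1786] head 88.71 F [-6.2 -1.6  4.2] op 0.114 tilt [-0.005 -0.001 -1.   ]
0.1 [-0.    0.53 -1.88]
0.2 [-0.    1.25 -3.69]
0.3 [-0.    2.15 -5.43]
0.4 [-0.    3.22 -7.06]
0.5 [-0.    4.44 -8.58]
0.55 [-0.    5.11 -9.29]
0.6 [-0.    5.81 -9.97]
```

>>> apply_moves(commands=[[0,[0,0.22,-0.94],0],[0,[0,0.31,-0.94],0],[0,[0,0.33,-0.91],0],[0,[0,0.39,-0.9],0],[0,[0,0.43,-0.88],0],[0,[0,0.47,-0.86],0],[0,[0,0.52,-0.83],0],[0,[0,0.55,-0.8],0],[0,[0,0,0],0]])

```text
time: 10.85
position: [0.5231, 0.0201, 0.2476]
eef_rot: [-2.241, -2.19, 0.015]
contact_force: [-10.5, -1.4, -7.5]
opening: 0.114
```

```bash
python3 - <<'E'
from h import *
import pickle
s,M=st();p=s['position']; print('lid from z',np.arcsin((p[2]-.1786+.045)/.1953)-.2326,'x',np.arccos((.190-(p[0]-.493))/.1953)-.2326)
cs=[]
for n in('wrist','top','side'):
    c=grab(n,n+'8.png'); pickle.dump(c,open(n+'8.pkl','wb')); cs.append(cv2.cvtColor(c['color'],cv2.COLOR_RGB2BGR))
a=cv2.resize(cs[0],(800,500)); a=a[:250]
b=cv2.resize(cs[1][155:205,210:260],(400,350),interpolation=3);d=cv2.resize(cs[2][105:155,280:330],(400,350),interpolation=3)
cv2.imwrite('pics/m8.png',np.vstack([a,np.hstack([b,d])]))
E
```

```text
t 10.85 pos [0.5231 0.0201 0.2476] head 88.7 F [-10.5  -1.4  -7.5] op 0.114 tilt [-0.012 -0.001 -1.   ]
lid from z 0.39072138316552096 x 0.37923633377732635
```

View pics/m8.png

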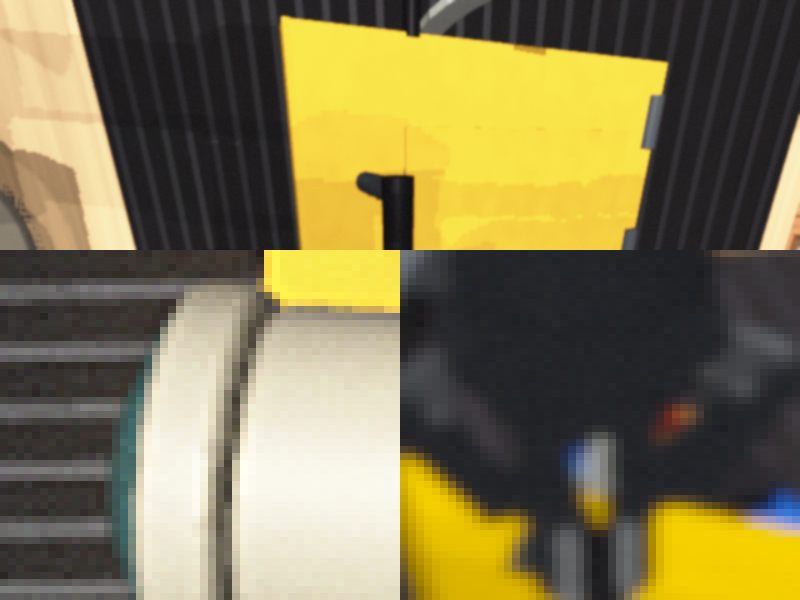

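The arm hides the clip and stud in the fixed cameras, and the wrist camera shows only the stud's root, near (330,15) in its own picture. I'll lower the lid, regrip 3 cm further left on the bar, and lift again. That way the wrist camera will see the stud and the clip together.

>>> apply_moves(commands=[[0,[0,-0.55,0.8],0],[0,[0,-0.52,0.83],0],[0,[0,-0.47,0.86],0],[0,[0,-0.43,0.88],0],[0,[0,-0.39,0.9],0],[0,[0,-0.33,0.91],0],[0,[0,-0.31,0.94],0],[0,[0,-0.22,0.94],0],[0,[0,0,0],0],[0,[0,0,0],0]])

```text
time: 12.0
position: [0.4929, 0.0209, 0.1794]
eef_rot: [-2.244, -2.194, 0.007]
contact_force: [-8.5, -1.9, 5.6]
opening: 0.11
```

>>> apply_moves(commands=[[0.6,[0,0,0],0],[0.6,[0,0,0],0],[0.6,[0,0,0],0],[0.6,[0,0,0],0],[0.6,[0,0,-2.5],0],[0.6,[0,0,-3.5],0],[0.6,[2,0,-4],0],[0.6,[3.5,0,-4],0],[0.6,[3.5,0,-1],0],[0.6,[0,0,0],0]])

```text
time: 13.0
position: [0.4989, 0.1127, 0.3281]
eef_rot: [2.241, 2.199, 0.01]
contact_force: [-0.7, -0.9, -0.3]
opening: 0.596
```

```bash
python3 - <<'E'
from h import *
import pickle
s,M=st(); c=grab('wrist','w9.png'); pickle.dump(c,open('w9.pkl','wb'))
w=pickle.load(open('w7.pkl','rb'))
for r in(135,297): print('bar end',onz(w,322.5,r,.179))
E
```

```text
t 13.0 pos [0.4989 0.1127 0.3281] head 88.92 F [-0.7 -0.9 -0.3] op 0.596 tilt [ 0.006  0.003 -1.   ]
bar end [0.49552842 0.0839121  0.179     ]
bar end [ 0.49362422 -0.04080968  0.179     ]
```

View pics/w9.png

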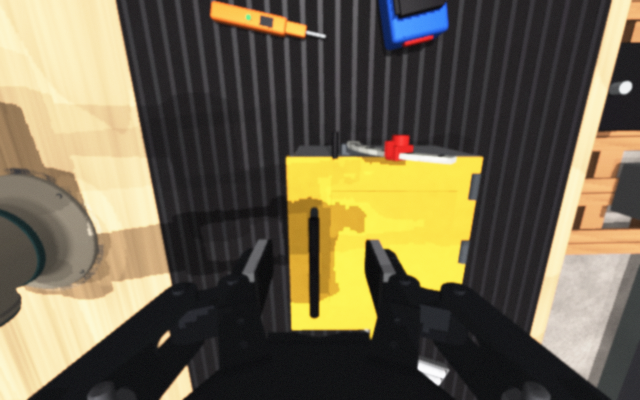

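In w9 the stud is at (335,145) and the red clip at (398,148), and both are clear to see. I'm over the picture budget now, so from here I'll measure by masks. Next I'll locate the clip and go back to the bar.

```bash
cat >> h.py <<'E'
HX,HZ=.6846,.134
def redm(c,box):
    h=cv2.cvtColor(c['color'],cv2.COLOR_RGB2HSV); r=((h[...,0]<6)|(h[...,0]>173))&(h[...,1]>140)&(h[...,2]>70)
    m=np.zeros_like(r); x,y,X,Y=box; m[y:Y,x:X]=r[y:Y,x:X]; return m
def ang(X): return np.hypot(HX-X[0],X[2]-HZ),np.arctan2(X[2]-HZ,HX-X[0])
def oncirc(c,u,v,r,n=2):
    o,d=ray(c,u,v); a=d[0]**2+d[2]**2; b=2*(d[0]*(o[0]-HX)+d[2]*(o[2]-HZ)); cc=(o[0]-HX)**2+(o[2]-HZ)**2-r*r
    k=[(-b+sg*np.sqrt(b*b-4*a*cc))/2/a for sg in(-1,1)]; return o+d*k[0]
E
python3 - <<'E'
from h import *
import pickle
w,top,side=[pickle.load(open(n+'.pkl','rb')) for n in ('w9','top0','side0')]
pw,pt,ps=[redm(c,b) for c,b in((w,(370,120,430,175)),(top,(215,170,245,200)),(side,(295,115,330,140)))]
def cen(m): ys,xs=np.nonzero(m); return xs.mean(),ys.mean(),(xs.min(),xs.max(),ys.min(),ys.max()),len(xs)
P=[cen(m) for m in(pw,pt,ps)]; print(P)
for (a,A),(b,B) in (((w,0),(top,1)),((w,0),(side,2)),((top,1),(side,2))):
    X,e=tri(ray(a,*P[A][:2]),ray(b,*P[B][:2])); print(X.round(4),round(e,4),ang(X))
y0=P[0][2]
for v in range(y0[2]-1,y0[3]+2):
    print(v,''.join('#' if q else '.' for q in pw[v,y0[0]-2:y0[1]+3]))
print('stud',oncirc(w,335,145,.162))
todo([.4946,.0516,.177],88.8)
E
```

```text
[(np.float64(397.5480943738657), np.float64(145.9491833030853), (np.int64(384), np.int64(413), np.int64(134), np.int64(159)), 551), (np.float64(228.46), np.float64(185.54), (np.int64(225), np.int64(233), np.int64(181), np.int64(189)), 50), (np.float64(308.2142857142857), np.float64(125.76190476190476), (np.int64(304), np.int64(313), np.int64(122), np.int64(130)), 42)]
[0.5651 0.162  0.2258] 0.0022 (np.float64(0.1506868590585606), np.float64(0.6547889474941118))
[0.5654 0.1622 0.2218] 0.0033 (np.float64(0.1480348525979513), np.float64(0.6352627193838605))
[0.5642 0.1624 0.2213] 0.0006 (np.float64(0.14868856801171737), np.float64(0.6272937573627437))
133 ..................................
134 ...........######..#######........
135 ..........##################......
136 ..........##################......
137 ..........##################......
138 .........###################......
139 .........###################......
140 .....#######################......
141 ...#########################......
142 ...#########################......
143 ...#########################......
144 ...#######
[... 238 characters left out ...]
#################...
151 ...############################...
152 ...###########################....
153 ...###############................
154 ...##############.................
155 ...##############.................
156 ...#############..................
157 ....############..................
158 .....############.................
159 ........##########................
160 ..................................
stud [nan nan nan]
t 13.05 pos [0.4981 0.1107 0.3265] head 88.87 F [-1.3 -0.4 -0.6] op 0.598 tilt [ 0.003  0.    -1.   ]
shift cm [-5.92 -0.28 14.95] turn 0.001h.py:35: RuntimeWarning: invalid value encountered in sqrt
  k=[(-b+sg*np.sqrt(b*b-4*a*cc))/2/a for sg in(-1,1)]; return o+d*k[0]
```

>>> apply_moves(commands=[[0.6,[-3,-0.14,2.5],0],[0.6,[-2.92,-0.14,3],0],[0.6,[0,0,3],0],[0.6,[0,0,3],0],[0.6,[0,0,2],0],[0.6,[0,0,1.3],0],[0.6,[0,0,0],0],[0.6,[0,0,0],0]])

```text
time: 13.85
position: [0.4932, 0.0492, 0.1771]
eef_rot: [-2.247, -2.195, 0.002]
contact_force: [0.3, 0.5, 0.3]
opening: 0.598
```

>>> apply_moves(commands=[[0,[0,0,0.1],0],[0,[0,0,0],0],[0,[0,0,0],0],[0,[0,0,0],0],[0,[0,0,0],0],[0,[0,0,0],0]])

```text
time: 14.45
position: [0.4935, 0.0499, 0.1772]
eef_rot: [2.246, 2.195, 0.001]
contact_force: [-2.1, -0.3, 5.7]
opening: 0.119
```

>>> apply_moves(commands=[[0,[0,0.22,-0.94],0],[0,[0,0.31,-0.94],0],[0,[0,0.33,-0.91],0],[0,[0,0.39,-0.9],0],[0,[0,0.43,-0.88],0],[0,[0,0.47,-0.86],0],[0,[0,0.52,-0.83],0],[0,[0,0.55,-0.8],0],[0,[0,0.59,-0.78],0],[0,[0,0.63,-0.74],0]])

```text
time: 15.45
position: [0.5359, 0.049, 0.2626]
eef_rot: [-2.244, -2.193, 0.006]
contact_force: [-6.9, -1.4, -10.5]
opening: 0.121
```

>>> apply_moves(commands=[[0,[0,0.33,-0.36],0],[0,[0,0.34,-0.35],0],[0,[0,0,0],0],[0,[0,0,0],0]])

```text
time: 15.85
position: [0.5424, 0.0489, 0.2702]
eef_rot: [-2.244, -2.194, 0.005]
contact_force: [-7.9, -1.0, -9.1]
opening: 0.118
```

```bash
python3 - <<'E'
from h import *
import pickle
s,M=st();p=s['position']; print('lid from z',np.arcsin((p[2]-.1775+.045)/.1953)-.2326,'x',np.arccos((.190-(p[0]-.494))/.1953)-.2326)
c=grab('wrist'); pickle.dump(c,open('w10.pkl','wb'))
im=cv2.cvtColor(c['color'],cv2.COLOR_RGB2BGR)[0:90,270:430]; cv2.imwrite('pics/w10c.png',cv2.resize(im,(800,450),interpolation=3))
for th in(.55,.6,.65): print(th,[np.round(proj(c,np.array([HX-.162*np.cos(th),y,HZ+.162*np.sin(th)]))) for y in(.14,.168)])
E
```

```text
t 15.85 pos [0.5424 0.0489 0.2702] head 88.69 F [-7.9 -1.  -9.1] op 0.118 tilt [-0.004  0.    -1.   ]
lid from z 0.5496396317479353 x 0.5271907024891562
0.55 [array([320.,  85.]), array([319.,  32.])]
0.6 [array([328.,  84.]), array([327.,  28.])]
0.65 [array([337.,  82.]), array([337.,  24.])]
```

View pics/w10c.png

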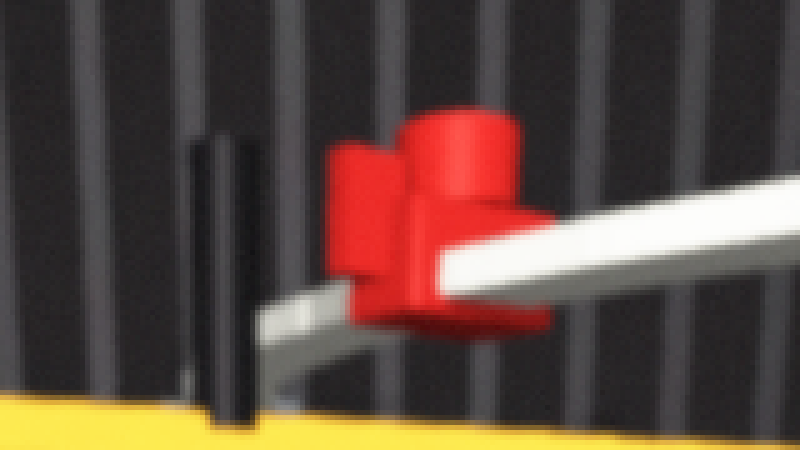

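In this crop, converted to full-picture pixels, the stud covers columns 308–322 and rows 27–85. The clip's tooth covers columns 336–350 and rows 28–55, so the lid still has about 0.1 rad to go.

```bash
python3 - <<'E'
from h import *
import pickle
c=pickle.load(open('w10.pkl','rb'))
def at(u,v,r):
    X=oncirc(c,u,v,r); return X.round(4),np.round(ang(X),4)
print('stud tip/base centre',at(314.5,27.5,.162),at(316.5,84,.162))
# stud edges via silhouettes averaged
for n,(u,v) in dict(toothTL=(335.6,29),toothBL=(335.6,54.5),toothTR=(350.5,31),knobL=(350,24),clipBL=(340,64),clipcorner=(351,42)).items():
    print(n,[at(u,v,r) for r in(.162,.154,.148)])
E
```

```text
stud tip/base centre (array([0.5438, 0.1715, 0.2142]), array([0.162 , 0.5179])) (array([0.5443, 0.1413, 0.215 ]), array([0.162 , 0.5233]))
toothTL [(array([0.555 , 0.1659, 0.2313]), array([0.162 , 0.6439])), (array([0.5558, 0.1693, 0.2183]), array([0.154 , 0.5796])), (array([0.5563, 0.1721, 0.2078]), array([0.148 , 0.5223]))]
toothBL [(array([0.555 , 0.1539, 0.2312]), array([0.162 , 0.6435])), (array([0.5557, 0.1564, 0.2183]), array([0.154 , 0.5791])), (array([0.5563, 0.1584, 0.2078]), array([0.148 , 0.5217]))]
toothTR [(array([0.5619, 0.1626, 0.2398]), array([0.162 , 0.7119])), (array([0.5631, 0.1655, 0.2286]), array([0.154 , 0.6616])), (array([0.564 , 0.1678, 0.2198]), array([0.148 , 0.6183]))]
knobL [(array([0.5617, 0.1657, 0.2395]), array([0.162 , 0.7095])), (array([0.5628, 0.1688, 0.2283]), array([0.154 , 0.6588])), (array([0.5637, 0.1713, 0.2194]), array([0.148, 0.615]))]
clipBL [(array([0.5572, 0.1488, 0.234 ]), array([0.162 , 0.6654])), (array([0.558 , 0.1508, 0.2217]), array([0.154 , 0.6059])), (array([0.5587, 0.1524, 0.2118]), array([0.148 , 0.5535]))]
clipcorner [(array([0.5622, 0.1576, 0.2401]), array([0.162 , 0.7145])), (array([0.5634, 0.1602, 0.229 ]), array([0.154 , 0.6647])), (array([0.5643, 0.1622, 0.2202]), array([0.148 , 0.6218]))]
```

```bash
python3 - <<'E'
from h import *
import pickle
c=pickle.load(open('w10.pkl','rb'));w=pickle.load(open('w9.pkl','rb'))
for a,b in (((383.8,149),(335.6,42)),((384.3,141),(335.8,29)),((384.3,157),(335.8,54.5)),((391,134),(350,24)),((410.5,134.5),(374,24))):
    X,e=tri(ray(w,*a),ray(c,*b)); print(a,b,X.round(4),round(e,4),np.round(ang(X),4))
print('stud shut',onz(w,335,132,.136),onz(w,335,157,.136))
im=cv2.cvtColor(w['color'],cv2.COLOR_RGB2BGR)[120:170,320:430]; a=cv2.resize(im,(770,350),interpolation=3)
im=cv2.cvtColor(c['color'],cv2.COLOR_RGB2BGR)[10:80,325:395]; b=cv2.resize(im,(700,240),interpolation=3); b=cv2.copyMakeBorder(b,0,0,0,70,0)
cv2.imwrite('pics/m11.png',np.vstack([a,b]))
E
```

```text
(383.8, 149) (335.6, 42) [0.5549 0.1606 0.2272] 0.0007 [0.1597 0.6234]
(384.3, 141) (335.8, 29) [0.5551 0.1669 0.2268] 0.0007 [0.1593 0.6217]
(384.3, 157) (335.8, 54.5) [0.5551 0.1543 0.2289] 0.0003 [0.1606 0.6324]
(391, 134) (350, 24) [0.5634 0.1718 0.2162] 0.0015 [0.1465 0.5957]
(410.5, 134.5) (374, 24) [0.5773 0.1709 0.2203] 0.0008 [0.1377 0.6773]
stud shut [0.52075498 0.17010947 0.136     ] [0.52073709 0.14225298 0.136     ]
```

View pics/m11.png

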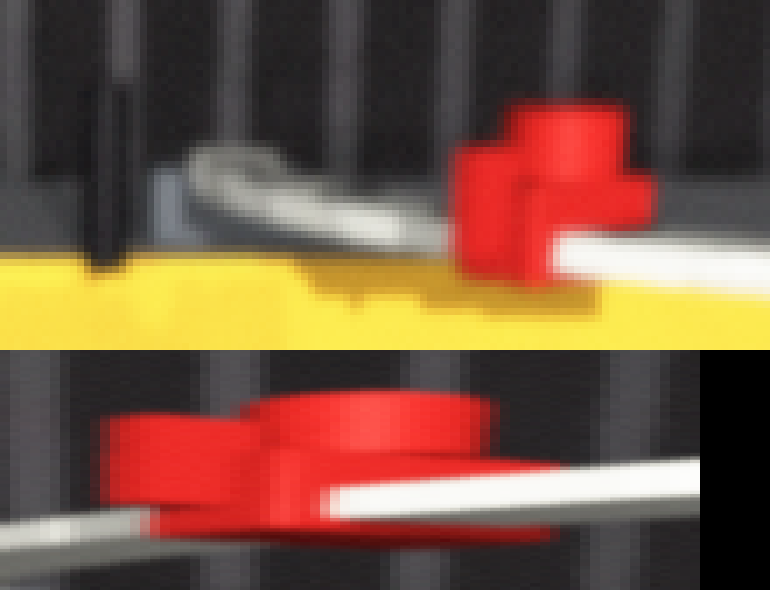

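The tooth tip comes out at radius of about 0.160 m and angle of about 0.63–0.64 rad. The stud is now at about 0.52. I'll raise the lid in small steps and watch the force, since the tooth overlaps the stud in y.

>>> apply_moves(commands=[[0,[0,0.27,-0.28],0],[0,[0,0.28,-0.27],0],[0,[0,0.28,-0.27],0],[0,[0,0,0],0],[0,[0,0,0],0]])

```text
time: 16.4
position: [0.5501, 0.0488, 0.2778]
eef_rot: [-2.243, -2.193, 0.007]
contact_force: [-7.9, -0.3, -10.0]
opening: 0.116
```

```bash
cat >> h.py <<'E'
def look(f):
    s,M=st(); c=grab('wrist'); v=cv2.cvtColor(c['color'],cv2.COLOR_RGB2HSV)
    m=redm(c,(280,0,430,90)); ys,xs=np.nonzero(m); print('red bbox',xs.min(),xs.max(),ys.min(),ys.max())
    im=cv2.cvtColor(c['color'],cv2.COLOR_RGB2BGR)[0:90,280:420]; cv2.imwrite('pics/'+f,cv2.resize(im,(700,450),interpolation=3))
    for y in(.145,.15): 
        # dark column extents along row of stud base
        X=np.array([.552,y,.228]); u,r=proj(c,X); r=int(round(r)); row=v[r,290:390,2].astype(int); k=np.nonzero(row<32)[0]+290; print('y',y,'row',r,'dark',k.min() if len(k) else None,k.max() if len(k) else None,len(k))
    print('tip ref col',proj(c,np.array([.555,.1606,.229])))
    import pickle; pickle.dump(c,open(f[:-4]+'.pkl','wb'))
E
python3 - <<'E'
from h import *
look('w12.png')
E
```

```text
t 16.4 pos [0.5501 0.0488 0.2778] head 88.69 F [ -7.9  -0.3 -10. ] op 0.116 tilt [-0.006  0.    -1.   ]
red bbox 321 365 26 69
y 0.145 row 76 dark 305 315 4
y 0.15 row 66 dark 305 314 2
tip ref col (np.float64(321.1096939693738), np.float64(45.1565819429168))
```

View pics/w12.png

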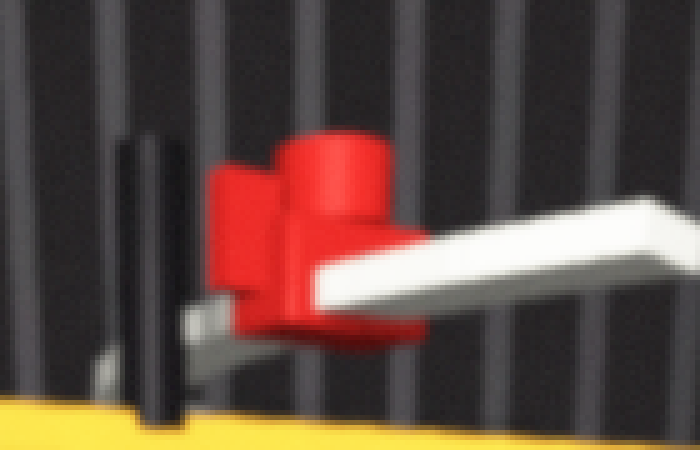

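```bash
python3 - <<'E'
import h
from h import *
import pickle
w9,w10,w12=[pickle.load(open(n+'.pkl','rb')) for n in('w9','w10','w12')]
X,e=tri(ray(w9,383.8,149),ray(w12,321.6,46)); print('tip w9/w12',X,e)
X2,e=tri(ray(w9,400.7,134),ray(w12,(275+392)/2/5+280,26.5)); print('knob outer centre w9/w12',X2,e)
X3,e=tri(ray(w9,400.7,134),ray(w10,362,22)); print('knob w9/w10',X3,e)
for HXv,rs in((.6846,.162),(.6846,.164),(.6866,.166),(.6830,.162)):
    h.HX=HXv; f=lambda c,u,v,r: round(float(ang(oncirc(c,u,v,r))[1]),4)
    print(HXv,rs,'stud w10',f(w10,315.5,55,rs),'w12',f(w12,310.7,55,rs),'tip',[f(w9,384,149,.162),f(w10,335.6,42,.162),f(w12,321.6,46,.162)],'tip tri',np.round(ang(X),4),'knob',np.round(ang(X2),4),np.round(ang(X3),4))
# hinge knuckle columns / lid corners in w7: back edge
w7=pickle.load(open('w7.pkl','rb'))
print('lid back/front edge w7',onz(w7,583,50,.136),onz(w7,279,50,.136), onz(w7,560,115,.136))
E
```

```text
tip w9/w12 [0.55503535 0.16052835 0.22653083] 0.0006167616140010404
knob outer centre w9/w12 [0.56986907 0.17174405 0.22005841] 0.0005202391290741997
knob w9/w10 [0.56995373 0.17175169 0.22011152] 0.0006970552042678839
0.6846 0.162 stud w10 0.5207 w12 0.5768 tip [0.6343, 0.6437, 0.6461] tip tri [0.1592 0.6202] knob [0.1434 0.6436] [0.1434 0.6442]
0.6846 0.164 stud w10 0.5421 w12 0.5964 tip [0.6343, 0.6437, 0.6461] tip tri [0.1592 0.6202] knob [0.1434 0.6436] [0.1434 0.6442]
0.6866 0.166 stud w10 0.5388 w12 0.5929 tip [0.6184, 0.6243, 0.6255] tip tri [0.1608 0.6129] knob [0.145  0.6353] [0.145  0.6359]
0.683 0.162 stud w10 0.5406 w12 0.5955 tip [0.6468, 0.6589, 0.6621] tip tri [0.1579 0.6261] knob [0.1421 0.6503] [0.1421 0.651 ]
lid back/front edge w7 [0.69029485 0.1389261  0.136     ] [0.46444671 0.14371777 0.136     ] [0.68409308 0.09294987 0.136     ]
```

Using the stud's position when shut to set its radius, the lid is at about 0.595 and the clip (knob centre and tooth) at about 0.642. I'll raise it by about 0.047 rad.

>>> apply_moves(commands=[[0,[0,0.25,-0.22],0],[0,[0,0.25,-0.22],0],[0,[0,0.22,-0.2],0],[0,[0,0,0],0],[0,[0,0,0],0]])

```text
time: 16.95
position: [0.5574, 0.0486, 0.2847]
eef_rot: [-2.244, -2.193, 0.006]
contact_force: [-8.8, -0.1, -7.7]
opening: 0.114
```

```bash
python3 - <<'E'
from h import *
look('w13.png')
E
```

```text
t 16.95 pos [0.5574 0.0486 0.2847] head 88.69 F [-8.8 -0.1 -7.7] op 0.114 tilt [-0.006  0.    -1.   ]
red bbox 311 351 30 71
y 0.145 row 77 dark 301 312 5
y 0.15 row 68 dark 301 310 3
tip ref col (np.float64(308.5707433288307), np.float64(48.13548202041662))
```

View pics/w13.png

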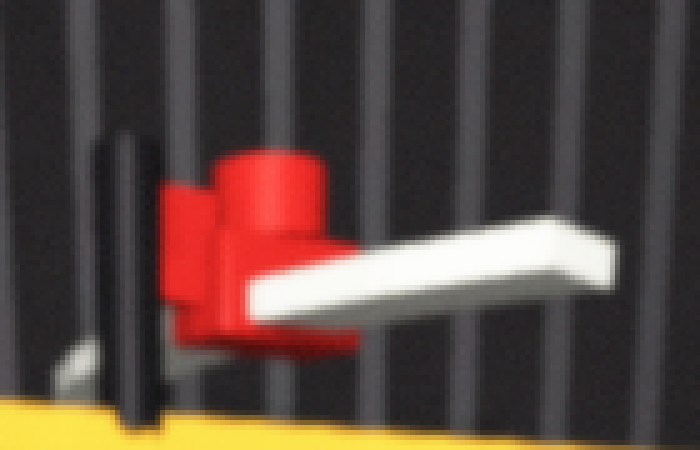

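```bash
python3 - <<'E'
import h
from h import *
import pickle
w13=pickle.load(open('w13.pkl','rb')); w9=pickle.load(open('w9.pkl','rb'))
kn=((215+327)/2/5+280,30.5); X,e=tri(ray(w9,400.7,134),ray(w13,*kn)); print('knob',X,e)
for HXv in(.683,.6846,.6866):
    h.HX=HXv; rs=HXv-.5207
    print(HXv,'stud',[round(float(ang(oncirc(w13,u,v,rs))[1]),4) for u,v in((305.3,27),(305.9,55),(307.5,83))],'knob',np.round(ang(X),4))
for d in (.0055,):
    p=np.array([.5574,0,.2847]); print('x-based',[np.arccos((.190-(p[0]-b))/.1953)-.2326 for b in(.4935,.4946)],'z',np.arcsin((p[2]-.1772+.045)/.1953)-.2326)
E
```

```text
knob [0.57027456 0.1717564  0.21892368] 0.0007244615392305825
0.683 stud [0.6479, 0.6462, 0.6509] knob [0.1411 0.6457]
0.6846 stud [0.6449, 0.6432, 0.6478] knob [0.1424 0.6389]
0.6866 stud [0.6412, 0.6395, 0.644] knob [0.144  0.6306]
x-based [np.float64(0.6362916131829572), np.float64(0.6288924714352973)] z 0.6634252343567286
```

The stud is at about 0.640–0.646 and the clip at about 0.636–0.645, so they are level within about 0.01 rad. I'll hold for a moment, check that nothing drifts and that the pin is still in, then hand in.

>>> apply_moves(commands=[[0,[0,0,0],0],[0,[0,0,0],0],[0,[0,0,0],0],[0,[0,0,0],0],[0,[0,0,0],0],[0,[0,0,0],0],[0,[0,0,0],0],[0,[0,0,0],0]])

```text
time: 17.8
position: [0.5574, 0.0486, 0.2847]
eef_rot: [-2.244, -2.193, 0.006]
contact_force: [-9.6, -0.5, -8.7]
opening: 0.117
```

```bash
python3 - <<'E'
from h import *
import pickle
look('w14.png')
s=grab('side','s14.png'); s0=pickle.load(open('side0.pkl','rb'))
def comp(c,lo,hi,mn=25):
    h=cv2.cvtColor(c['color'],cv2.COLOR_RGB2HSV); g=((h[...,0]>lo)&(h[...,0]<hi)&(h[...,1]>110)&(h[...,2]>50)).astype(np.uint8); g[:150]=0
    n,l,st_,ce=cv2.connectedComponentsWithStats(g); return [(int(st_[i][4]),ce[i].round(1)) for i in range(1,n) if st_[i][4]>mn]
print('green now',comp(s,50,80),'before',comp(s0,50,80)); print('orange',comp(s,8,18),comp(s0,8,18))
im=cv2.cvtColor(s['color'],cv2.COLOR_RGB2BGR)[110:290,240:420]; cv2.imwrite('pics/s14c.png',cv2.resize(im,(600,600),interpolation=3))
E
```

```text
t 17.8 pos [0.5574 0.0486 0.2847] head 88.69 F [-9.6 -0.5 -8.7] op 0.117 tilt [-0.006  0.    -1.   ]
red bbox 311 351 30 71
y 0.145 row 77 dark 301 312 4
y 0.15 row 68 dark 301 310 3
tip ref col (np.float64(308.5857676749015), np.float64(48.12999011158581))
green now [(166, array([347.8, 212.7])), (326, array([284.9, 300.1]))] before [(328, array([284.9, 300.1])), (239, array([320.9, 344.9]))]
orange [(2287, array([ 33.5, 171. ])), (177, array([ 67.3, 155.9])), (216, array([259.2, 160.6])), (10628, array([558.9, 279.9])), (1454, array([  9.3, 237. ])), (183, array([367.6, 335.5]))] [(1511, array([ 44. , 174.4])), (177, array([ 67.2, 155.9])), (203, array([257.8, 160.6])), (10607, array([558.9, 280. ])), (178, array([367.5, 335.6]))]
```

View pics/s14c.png

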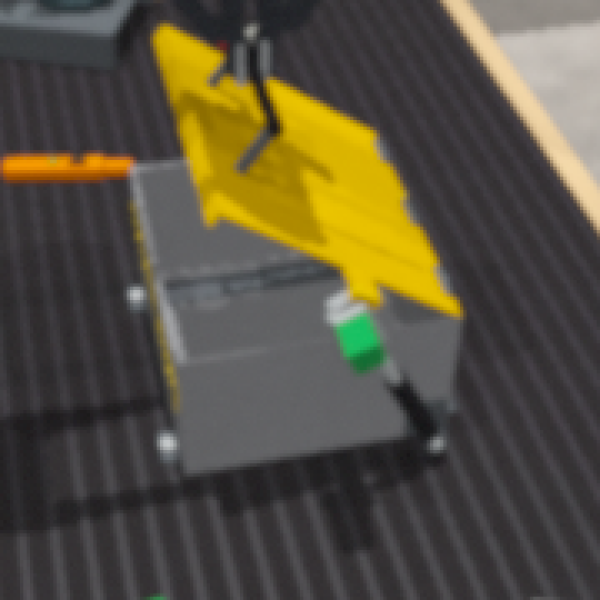

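The lid is open and held. The pin's green head is flush on the fork and has moved up with the closer, at (348,213) in the side view. The pose is steady, so I'm handing in.

```bash
python3 -c "
from h import *
print(workorder.sign_off())"
```

```text
the job is handed in; nothing more can be done
None
```

The pin is home in the closer and the gripper is holding the lid at the clip. I handed in at about 18 s of the 56 s allowed.

- **Pin:** With the lid shut, I pushed the smaller green-headed pin in until it stopped against the fork; a 13 N push moved it no further. After the lift the side view shows the head still flush on the fork and moving with the closer.
- **Lid regrip:** My first lift reached about 0.39 rad, but the arm hid the stud and clip. I lowered the lid, regripped about 3 cm to the left and lifted again, so the wrist camera could see both.
- **Final angle:** The stud measured about 0.640–0.646 rad and the clip about 0.631–0.646, so they are level within roughly 0.01 rad. Two rougher estimates from the arm's own position disagreed a little, at 0.63 (from x) and 0.66 (from z); I trusted the camera.
- **Steadiness:** The arm's position did not change over 0.8 s of holding, with about 13 N on the wrist.
- **Left alone:** The clip was not touched, as far as the forces showed. The larger green pin and the orange pin are unmoved in the side view. The probe's measured centre shifted by 1.4 pixels, which I put down to changed shading. I did not re-measure the drill pack or the cells at the end, but the arm never went near them.

I viewed 17 pictures, well past the budget of 10.

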